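# Spring check of a mirror tilt plate

## Task

Check the springs of the mirror tilt plate on the table: with a fingertip press the pad on the left sprung corner down until its pointer stands level with the index clip on its scale, hold it there for about a second, then let it spring fully up; after that do the same with the right corner. Press one corner at a time and do not push a pointer well past its clip. Only press: do not grip or lift anything, and leave the small things around the mount where they are.

Things in the scene. Friction and masses are not known exactly. Their poses are not given: they have to be found in the camera images.
- mount: Mount fixed to the table: aluminium base 175 x 310 x 10 mm; above it a grey square tilt plate (124 mm, 8 thick, top 58 mm above the table) turned cornerwise, round mirror in its middle. It stands on a pivot ball at the far corner and on springs under the left and right corners. Origin: table level under the mirror. x: to the pivot (70 mm). y: to the left pad (70 mm; right pad at -70). Left, right: seen from the robot.
- pad_left (a point): Centre of the top of the round black rubber pad (30 mm across, 8 tall) on the left sprung corner of the plate, 66 mm above the table at rest, 99 mm from the pivot. Press it straight down; the spring gives about 0.8 N per mm it sinks (7 to 11 N at the clip) and lifts it again when let go. Nothing within 30 mm of it is higher.
- pointer_left (a point): Free tip of the left pointer, a dark needle 3.6 mm thick that sticks out from the left corner of the plate; 160 mm from the pivot, so it sinks 1.6 mm for each mm the left pad sinks. 54 mm above the table at rest. Pressing the other corner does not move it.
- clip_left: Left index clip: fixed dark block with a small cone on the outer edge of the white upright scale (34 mm wide, top 76 mm above the table, lines every 5 mm) by the left pointer. Its height varies. Origin: point of the cone, 3 mm from the pointer's path, 13 to 22 mm below the resting pointer tip. Pointer tip at the cone's height = at the mark.
- left_tilt (a joint): Tilt of the plate by which the left corner sinks, rad: 0 = fully up (at rest), grows as the left pad is pressed (pad sinks 99 mm per rad, pointer tip 160 mm per rad), stop at 0.24. Independent of the right corner.
- pad_right (a point): Centre of the top of the round black rubber pad (30 mm across, 8 tall) on the right sprung corner of the plate, 66 mm above the table at rest, 99 mm from the pivot. Press it straight down; the spring gives about 0.8 N per mm it sinks (7 to 11 N at the clip) and lifts it again when let go. Nothing within 30 mm of it is higher.
- pointer_right (a point): Free tip of the right pointer, a dark needle 3.6 mm thick that sticks out from the right corner of the plate; 160 mm from the pivot, so it sinks 1.6 mm for each mm the right pad sinks. 54 mm above the table at rest. Pressing the other corner does not move it.
- clip_right: Right index clip: fixed dark block with a small cone on the outer edge of the white upright scale (34 mm wide, top 76 mm above the table, lines every 5 mm) by the right pointer. Its height varies. Origin: point of the cone, 3 mm from the pointer's path, 13 to 22 mm below the resting pointer tip. Pointer tip at the cone's height = at the mark.
- right_tilt (a joint): Tilt of the plate by which the right corner sinks, rad: 0 = fully up (at rest), grows as the right pad is pressed (pad sinks 99 mm per rad, pointer tip 160 mm per rad), stop at 0.24. Independent of the left corner.
- driver: Small screwdriver with black handle, 16 x 118 x 16 mm, loose; leave it. Origin: centre of its underside.
- sander: Brown sanding block 28 x 70 x 16 mm, loose; leave it. Origin: centre of its underside.
- glue: Small white glue bottle with green cap, 30 x 30 x 61 mm, standing loose; leave it. Origin: centre of its underside.

How it is judged:
By the outcome, as a careful person would: the job done as asked, in the order asked, and still so for the second after the job is handed in, with the robot touching nothing.
It also fails if it takes over 61 s, if anything falls off the work surface, if the arm or the gripper's body presses on something with over 40 N, if the wrist force passes 120 N, or if a joint passes its speed limit or range.

## Robot

A 6-joint arm with a two-finger parallel gripper is mounted at the origin on the work surface; the furniture and walls round the work are solid. World frame = base frame: x ahead of the robot, y to its left, z up, the work surface at z = 0. Lengths are in m, angles in rad, forces in N, time in s.
With the tool pointing down it reaches from about 0.3 to 1 m from the base axis. Payload 5.1 kg.
Tool frame: the origin (TCP) lies on the mounting face of the last link; the fingertips stand 190 mm ahead of it and the grasp point (between the pads) lies 171 mm ahead of it; x points along the fingers, y is the direction in which the jaws open and shut, and the axes are right-handed (so a half turn about x gives the same grasp; the last joint's range is limited). The gripper opens to 95 mm and grips with 3 to 60 N. Pads are 20 mm wide; open, the fingers measure 119 mm over their backs; the gripper's body (75 mm by 180 mm) begins 59 mm behind the grasp point.
Start: joints at [1.206, 0.124, 1.65, -0, 1.367, -0.083], TCP at [0.181, 0.624, 0.405] pointing down, gripper open.
Joint ranges: [-2.61, 2.61], [-1.02, 2.33], [0.03, 2.71], [-1.35, 4.49], [0.32, 2.68], [-2.91, 2.91]. Speed limits (rad/s): [2.57, 2.57, 3.14, 3.14, 3.14, 3.14].

## Interface

Orientations are given as a rotation vector (axis times angle).
In Python, from bench import robot gives the robot as it stands. The module is installed in compiled form; this text tells all that it offers.
- The arm moves only by the tool drive_tool, never from a script. Its argument "moves" is a list of rows, each a list of 6 numbers: the shift along the tool's x, y, z in cm, then the turn, a rotation vector about the tool's x, y, z in degrees. A call has 1 to 8 rows; each row is the pose to reach, as a shift and turn from the pose commanded when the call began, along the tool's axes at that moment; what a row does not reach only later rows make up. A row lasts 1/8 s, in which the tool goes at most 62.5 mm and 10.7 degrees, less where a joint would pass 70% of its speed; a pose out of reach is approached as far as the arm can. A call with a gripper value outside its range is refused whole. "hand" is the opening, from 0 (shut) to 1 (fully open), set as the call begins (left out, the last holds). The fingers move at their own pace and stop on an object; "newtons" is the grip in N (left out, the last holds). Time passes only in rows, so rows that repeat a pose let the fingers close. It gives the time, the measured TCP pose, the force and the opening at its end, in the units of the state.
- robot.read_state(): the state, without advancing time (a new reading comes with each control period).
- robot.get_image(name): name is "scene" or "side" or "wrist"; returns the picture (384x512x3 uint8, blue, green, red); there is no depth.
- robot.camera_model(name): a dict with "fx", "fy", "cx", "cy" (pixels), "dist" ([k1, k2, p1, p2, k3] as OpenCV has them; the pictures are not rectified), "rvec" (rotation vector, rad) and "tvec" (3), from world to camera coordinates, as OpenCV has them. Camera axes: x right, y down, z forward; pixel columns grow to the right and rows downward; lengths in m; the calibration is good to about 2 mm. A picture is of the moment at which its call begins: read the wrist's pose just before it. camera_model takes no time and is no camera call; for the wrist camera it gives the pose at the moment of the call.
- robot.hand_in(): hands the job in, once; it reports no verdict.
The state is a dict: "time_s": time; "qpos": joint angles; "joint_vel": joint speeds; "tau": joint torques, N m; "position": TCP position; "ee_rot": TCP orientation; "ft_force": force on the tool from outside, world axes, zero at the start; "wrist_torque": the same for the moment, N m; "width": finger opening in m.
Only numpy, scipy, OpenCV 4.12 (cv2) and the standard library are available. Lean on these libraries where they do the work, as an engineer would, in place of code of your own. Each camera call takes 0.05 s, during which the arm holds its last target.

## Working session

There is one attempt and no reset: what is moved stays moved. The work goes in short steps, Python scripts to look and compute and a tool call to move; the robot and the scene stay as the last step left them, time stands still between calls to the robot, and variables do not carry over. Pictures are saved under pics/ and viewed, and the job is handed in when it is done.

Besides the shell and the picture viewer there is one more tool, called by a JSON object that holds its "fn" and its "kwargs", one argument or row to a line. drive_tool: Moves the arm, as the interface text tells. Its arguments: {"type":"object","properties":{"moves":{"type":"array","items":{"type":"array","items":{"type":"number"}}},"hand":{"type":"number"},"newtons":{"type":"number"}},"required":["moves"]}

```bash
mkdir -p pics; cat > h.py <<'E'
import numpy as np,cv2
from bench import robot
def snap(n,f):
    im=robot.get_image(n); cv2.imwrite('pics/'+f,im); return im
def proj(n,P,m=None):
    m=m or robot.camera_model(n)
    K=np.array([[m['fx'],0,m['cx']],[0,m['fy'],m['cy']],[0,0,1.]])
    return cv2.projectPoints(np.array(P,float).reshape(-1,3),np.array(m['rvec']),np.array(m['tvec']),K,np.array(m['dist']))[0].reshape(-1,2)
def ray(n,uv,m=None):
    m=m or robot.camera_model(n)
    K=np.array([[m['fx'],0,m['cx']],[0,m['fy'],m['cy']],[0,0,1.]])
    p=cv2.undistortPoints(np.array(uv,float).reshape(-1,1,2),K,np.array(m['dist'])).reshape(-1,2)
    R=cv2.Rodrigues(np.array(m['rvec']))[0]; o=-R.T@np.array(m['tvec']).ravel()
    return o,np.c_[p,np.ones(len(p))]@R
def onz(n,uv,z):
    o,d=ray(n,uv); z=np.broadcast_to(z,len(d)); return o+d*((z-o[2])/d[:,2])[:,None]
E
python3 - <<'E'
from h import *
for n in('scene','side','wrist'):
    snap(n,n+'0.png'); o,d=ray(n,[[256,192]]); print(n,o,d,robot.camera_model(n)['fx'])
s=robot.read_state();print(s)
E
```

```text
scene [-0.02480094  0.38809311  0.52914048] [[ 0.7442776  -0.40138495 -0.53440067]] 386.7298216359342
side [ 0.18842376 -0.61971973  0.49375972] [[ 0.44918004  0.76872639 -0.45536976]] 445.75395010743074
wrist [0.10161191 0.64618424 0.38403454] [[ 0.27884463 -0.09247446 -0.95593542]] 291.34450976491854
{'time_s': 0.15, 'qpos': array([ 1.20641735e+00,  1.24355505e-01,  1.65132980e+00, -8.47064967e-06,
        1.36751772e+00, -8.25898074e-02]), 'joint_vel': array([ 0.00056841, -0.00228483, -0.00284027, -0.00029677, -0.00176156,
        0.0017932 ]), 'tau': array([-7.48913608e-04, -4.18193793e+01, -3.60471189e+01,  7.75412377e-02,
        4.69060731e-02, -1.06760092e-04]), 'position': array([0.18070405, 0.62418184, 0.40378709]), 'ee_rot': array([ 0.21995539,  1.55980478, -0.22243177]), 'ft_force': array([ 0.44801724,  0.24031147, -0.7000783 ]), 'wrist_torque': array([-0.01412548, -0.00765361, -0.02692592]), 'width': 0.09539879274623235}
```

View pics/scene0.png

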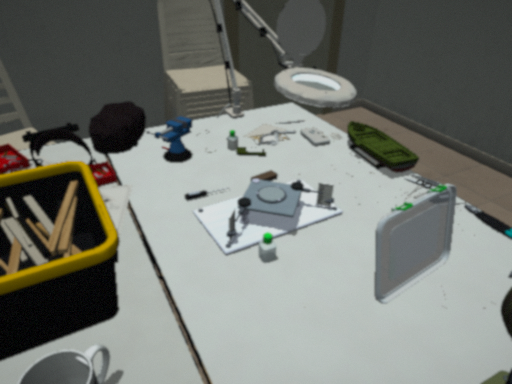

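View pics/side0.png

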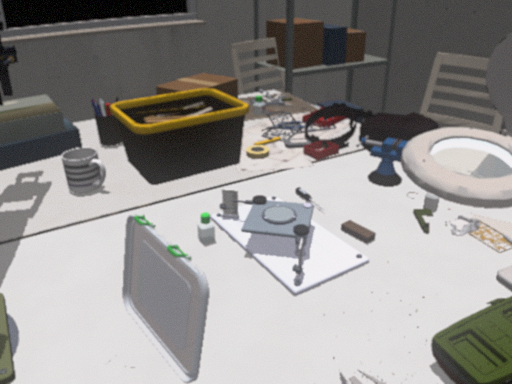

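View pics/wrist0.png

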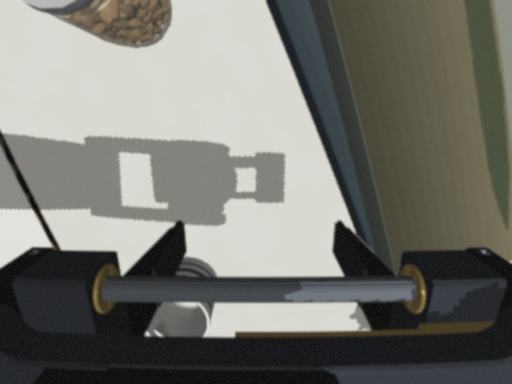

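The scene image shows the mount around (268,205), with the left pad near (244,203) and the right pad near (297,187). In the side image the left pad is near (260,200) and the right near (301,231). I'll enlarge both.

```bash
python3 - <<'E'
import cv2
a=cv2.imread('pics/scene0.png')[160:270,180:350]; b=cv2.imread('pics/side0.png')[175:295,195:375]
cv2.imwrite('pics/sc0z.png',cv2.resize(a,None,fx=4.5,fy=4.5,interpolation=cv2.INTER_CUBIC))
cv2.imwrite('pics/si0z.png',cv2.resize(b,None,fx=4.4,fy=4.4,interpolation=cv2.INTER_CUBIC))
E
```

```text
(no output)
```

View pics/sc0z.png

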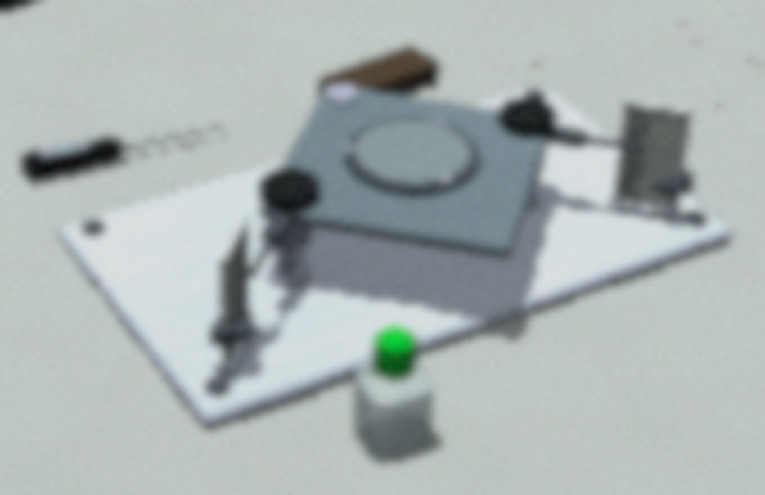

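View pics/si0z.png

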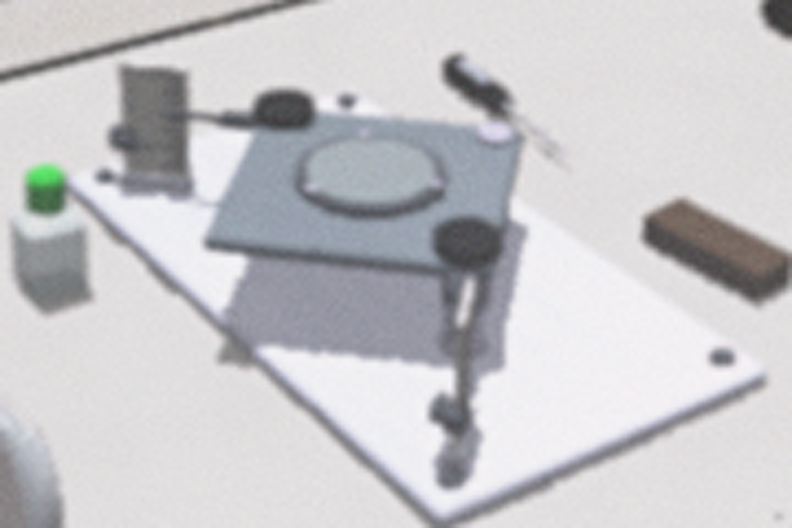

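```bash
cat > fit.py <<'E'
from h import *
from scipy.optimize import least_squares
Z={'scene':(180,160,4.5),'side':(195,175,4.4)}
def px(c,p):
    u,v,k=Z[c]; return (u+(p[0]+.5)/k-.5, v+(p[1]+.5)/k-.5)
# features
obs=[('scene','pl',(290,184)),('scene','pr',(527,112)),('scene','near',(508,246)),
('scene','b_ln',(208,415)),('scene','b_lf',(62,230)),('scene','b_rn',(730,234)),
('side','pl',(284,104)),('side','pr',(468,238)),('side','near',(207,240)),
('side','b_rn',(440,515)),('side','b_rf',(765,374)),('side','b_ln',(70,178))]
def pts(p):
    x,y,t,bx=p[:4]
    L={'pl':(0,.07,.066),'pr':(0,-.07,.066),'near':(-.0877,0,.058),'b_ln':(bx-.0875,.155,.01),'b_lf':(bx+.0875,.155,.01),'b_rn':(bx-.0875,-.155,.01),'b_rf':(bx+.0875,-.155,.01)}
    c,s=np.cos(t),np.sin(t)
    return {k:(x+c*a-s*b,y+s*a+c*b,z) for k,(a,b,z) in L.items()}
M={c:robot.camera_model(c) for c in Z}
def res(p):
    P=pts(p); r=[]
    for c,k,q in obs: r+=list(proj(c,P[k],M[c])[0]-px(c,q))
    return r
if __name__=='__main__':
    g=onz('scene',[px('scene',(290,184)),px('scene',(527,112))],.066); print(g,np.linalg.norm(g[0]-g[1]))
    g2=onz('side',[px('side',(284,104)),px('side',(468,238))],.066); print(g2,np.linalg.norm(g2[0]-g2[1]))
    m=g.mean(0); d=g[0]-g[1]; t=np.arctan2(-d[0],d[1])
    f=least_squares(res,[m[0],m[1],t,0],loss='soft_l1'); print(f.x,np.degrees(f.x[2]))
    P=pts(f.x); print({k:np.round(P[k],4) for k in('pl','pr')})
    for o,r in zip(obs,np.array(res(f.x)).reshape(-1,2)): print(o[:2],r.round(2))
E
python3 fit.py
```

```text
[[ 0.60135444  0.0794534   0.066     ]
 [ 0.60673941 -0.05921442  0.066     ]] 0.1387723353765344
[[ 0.60159707  0.07477002  0.066     ]
 [ 0.60572168 -0.06626102  0.066     ]] 0.1410913395578557
[0.60638001 0.00731321 0.03384186 0.01026436] 1.9389958653499002
{'pl': array([0.604 , 0.0773, 0.066 ]), 'pr': array([ 0.6087, -0.0626,  0.066 ])}
('scene', 'pl') [ 0.36 -0.85]
('scene', 'pr') [ 0.78 -0.74]
('scene', 'near') [1.23 0.02]
('scene', 'b_ln') [-0.25  0.58]
('scene', 'b_lf') [-0.57 -1.78]
('scene', 'b_rn') [ 2.67 -1.39]
('side', 'pl') [ 0.38 -0.77]
('side', 'pr') [ 0.2  -1.35]
('side', 'near') [-1.31 -1.07]
('side', 'b_rn') [-0.53  0.13]
('side', 'b_rf') [ 1.15 -1.77]
('side', 'b_ln') [-1.81 -0.97]
```

```bash
python3 - <<'E'
from h import *
s=robot.read_state(); R=cv2.Rodrigues(s['ee_rot'])[0]
print(R.round(3))
m=robot.camera_model('wrist'); Rc=cv2.Rodrigues(np.array(m['rvec']))[0]
o=-Rc.T@np.array(m['tvec']).ravel()
print('cam pos in tool',R.T@(o-s['position'])); print('cam axes in tool (cols x,y,z)\n',(R.T@Rc.T).round(3))
print(m['fx'],m['cx'],m['cy'],m['dist'])
E
```

```text
[[-0.001  0.278  0.961]
 [-0.002  0.961 -0.278]
 [-1.    -0.002 -0.   ]]
cam pos in tool [ 0.01976413 -0.00082704 -0.08208856]
cam axes in tool (cols x,y,z)
 [[-0.001 -0.291  0.957]
 [ 1.    -0.001  0.001]
 [ 0.001  0.957  0.291]]
291.34450976491854 259.0740284055645 191.22601731598604 [-0.05498232  0.          0.          0.          0.        ]
```

```bash
cat >> h.py <<'E'
from scipy.spatial.transform import Rotation as Ro, Slerp
def ori(head,elev,flip=False):
    h,e=np.radians([head,elev]); f=np.array([np.cos(h),np.sin(h),0]); u=np.array([0,0,1.])
    x=f*np.cos(e)-u*np.sin(e); z=f*np.sin(e)+u*np.cos(e)
    if flip: z=-z
    return np.c_[x,np.cross(z,x),z]
def rows(P,R,n=None,start=None):
    s=robot.read_state(); p0=s['position']; R0=cv2.Rodrigues(s['ee_rot'])[0]
    if start is not None: p0,R0=start
    d=R0.T@(np.array(P)-p0)*100; rv=np.degrees(Ro.from_matrix(R0.T@R).as_rotvec())
    k=max(1,int(np.ceil(max(np.linalg.norm(d)/6.2,np.linalg.norm(rv)/10.5)))) if n is None else n
    print('n',k,'total',d.round(2),rv.round(1))
    print([[round(float(v),2) for v in np.r_[d*i/k,rv*i/k]] for i in range(1,k+1)])
E
python3 - <<'E'
from h import *
rows([.33,.25,.40],ori(-8,70)); 
rows([.36,.0,.235],ori(0,40))
E
```

```text
n 7 total [  0.43 -31.79  24.75] [ -8.  -20.    1.5]
[[0.06, -4.54, 3.54, -1.15, -2.85, 0.22], [0.12, -9.08, 7.07, -2.3, -5.71, 0.43], [0.18, -13.62, 10.61, -3.45, -8.56, 0.65], [0.24, -18.17, 14.14, -4.6, -11.42, 0.86], [0.3, -22.71, 17.68, -5.75, -14.27, 1.08], [0.37, -27.25, 21.21, -6.9, -17.13, 1.3], [0.43, -31.79, 24.75, -8.05, -19.98, 1.51]]
n 11 total [ 16.96 -54.94  34.58] [-15.1 -49.7   7.1]
[[1.54, -4.99, 3.14, -1.37, -4.52, 0.65], [3.08, -9.99, 6.29, -2.74, -9.03, 1.3], [4.63, -14.98, 9.43, -4.11, -13.55, 1.94], [6.17, -19.98, 12.58, -5.48, -18.07, 2.59], [7.71, -24.97, 15.72, -6.85, -22.58, 3.24], [9.25, -29.97, 18.86, -8.22, -27.1, 3.89], [10.79, -34.96, 22.01, -9.59, -31.61, 4.54], [12.34, -39.96, 25.15, -10.96, -36.13, 5.18], [13.88, -44.95, 28.29, -12.33, -40.65, 5.83], [15.42, -49.95, 31.44, -13.7, -45.16, 6.48], [16.96, -54.94, 34.58, -15.07, -49.68, 7.13]]
```

{"fn": "drive_tool", "kwargs": {
  "moves": [
    [0,-4.5,3.5,-1,-3,0],
    [0,-9,7,-2,-6,0],
    [0,-13.5,10.5,-3.5,-8.5,0.5],
    [0,-18,14,-4.5,-11.5,1],
    [0,-22.5,17.5,-6,-14,1],
    [0,-27,21,-7,-17,1],
    [0,-32,25,-8,-20,1.5],
    [0,-32,25,-8,-20,1.5]
  ],
  "hand": 0
}}

```text
time_s: 1.15
position: [0.3327, 0.2444, 0.4045]
ee_rot: [0.091, 1.218, -0.127]
ft_force: [-0.1, 0.7, 0.4]
width: 0.0204
```

```bash
python3 - <<'E'
from h import *
rows([.36,.0,.235],ori(0,40)); print(robot.read_state()['qpos'])
E
```

```text
n 5 total [ 18.04 -23.8    0.09] [ -7.  -29.9   4.8]
[[3.61, -4.76, 0.02, -1.41, -5.97, 0.96], [7.22, -9.52, 0.04, -2.81, -11.94, 1.93], [10.83, -14.28, 0.06, -4.22, -17.91, 2.89], [14.43, -19.04, 0.07, -5.63, -23.88, 3.86], [18.04, -23.8, 0.09, -7.03, -29.85, 4.82]]
[ 0.5584253  -0.50279696  2.19981423 -0.24174719  1.18261872 -0.80265283]
```

{"fn": "drive_tool", "kwargs": {
  "moves": [
    [2,-4.8,0,-1.4,-6,1],
    [5,-9.5,0,-3,-12,2],
    [8,-14,0,-4,-18,3],
    [12,-19,0,-5.5,-24,4],
    [15,-24,0,-7,-30,5],
    [18,-24,0,-7,-30,5],
    [18,-24,0,-7,-30,5]
  ]
}}

```text
time_s: 2.02
position: [0.359, 0.0011, 0.2333]
ee_rot: [0.002, 0.699, 0.008]
ft_force: [0.4, 0.6, -0.2]
width: 0.0006
```

```bash
python3 - <<'E'
from h import *
print(robot.read_state()['qpos'])
im=snap('wrist','w1.png')
cv2.imwrite('pics/w1z.png',cv2.resize(im,(800,600),interpolation=cv2.INTER_CUBIC))
E
```

```text
[-0.19091567 -0.62875355  2.62212067  0.5014396   0.32376847 -2.17511137]
```

View pics/w1z.png

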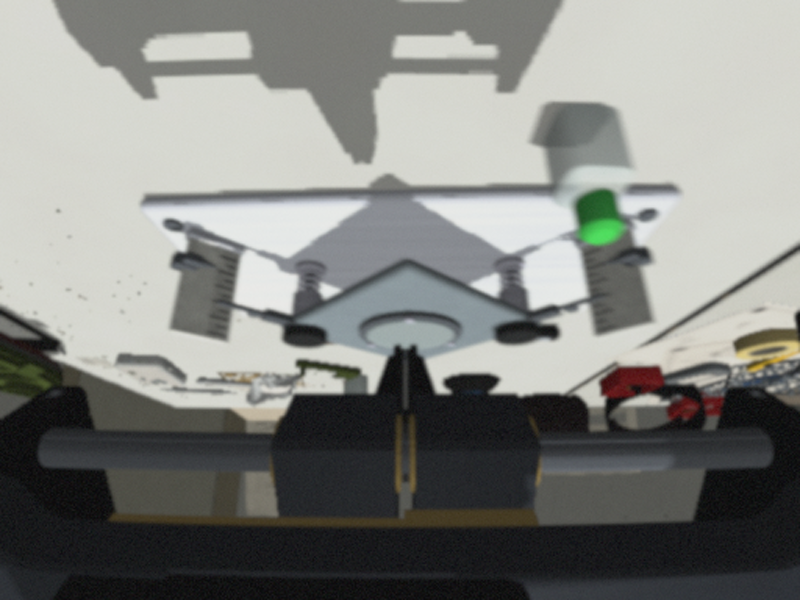

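The inverted wrist view shows both scales. The robot's right is on the left, with pointer tip near (220,305) and clip near (187,260) on the 800x600 picture. The robot's left is on the right, with clip near (638,257) and the glue bottle in front of part of it. Next I'll zoom in.

```bash
python3 - <<'E'
import cv2
a=cv2.imread('pics/w1.png')
r=a[130:225,95:215]; l=a[130:225,325:445]
cv2.imwrite('pics/w1rl.png',cv2.resize(cv2.hconcat([r,l]),None,fx=3.33,fy=6.3,interpolation=cv2.INTER_CUBIC)[:600])
cv2.imwrite('pics/w1r.png',cv2.resize(r,None,fx=6,fy=6,interpolation=cv2.INTER_CUBIC))
cv2.imwrite('pics/w1l.png',cv2.resize(l,None,fx=6,fy=6,interpolation=cv2.INTER_CUBIC))
E
```

```text
(no output)
```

View pics/w1r.png

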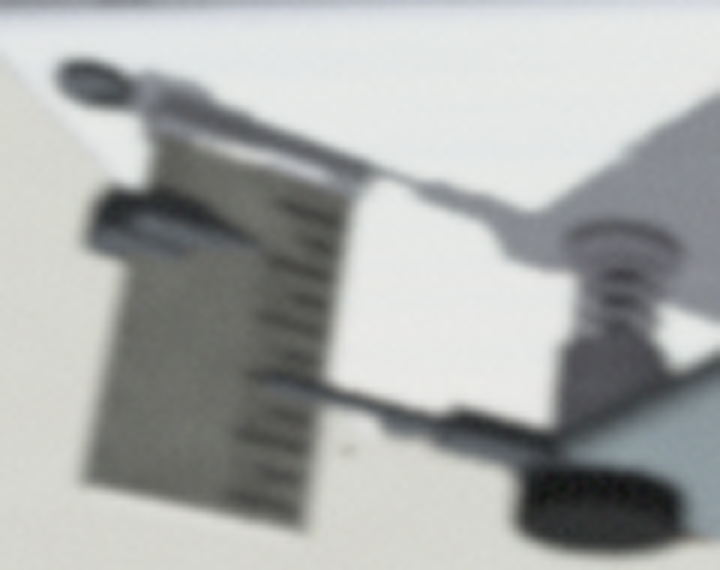

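View pics/w1l.png

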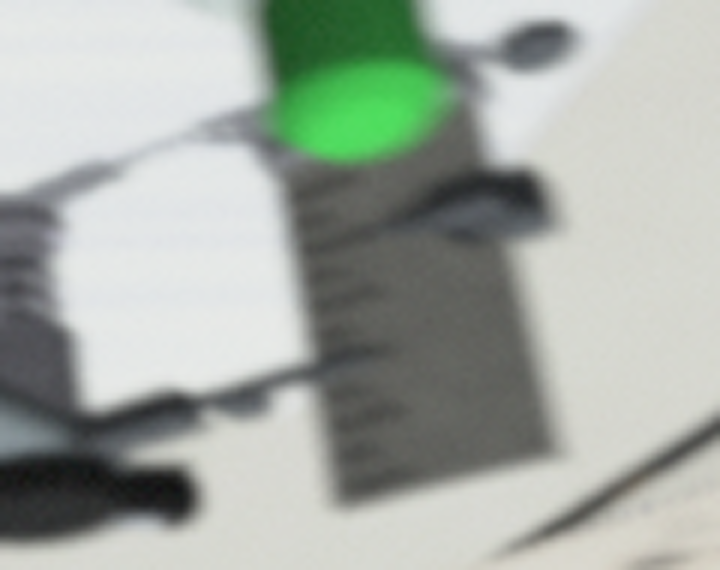

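```bash
cat > fit2.py <<'E'
from h import *
from scipy.optimize import least_squares
s=robot.read_state()
def q(side,x,y):
    ox={'r':95,'l':325}[side]; return (ox+(x+.5)/6-.5,130+(y+.5)/6-.5)
m=robot.camera_model('wrist')
c45=np.sqrt(.5)
def loc(sg,r,z): # radial plane point
    return (.07-r*c45, sg*r*c45, z)
def W(p,l):
    c,s_=np.cos(p[2]),np.sin(p[2]); return (p[0]+c*l[0]-s_*l[1],p[1]+s_*l[0]+c*l[1],l[2])
obs={'tr':q('r',252,377),'tl':q('l',382,350),'cr':q('r',260,245),'cl':q('l',385,228)}
# near corner of plate (800x600 pic (408,262))
obs['near']=(408*.64,262*.64)
def res(p):
    P=[W(p,loc(-1,.160,.054)),W(p,loc(1,.160,.054)),W(p,loc(-1,.163,p[3])),W(p,loc(1,.163,p[4])),W(p,(-.0877,0,.058))]
    pr=proj('wrist',P,m); T=[obs[k] for k in('tr','tl','cr','cl','near')]
    return np.r_[(pr-T).ravel(), 0]
f=least_squares(res,[.606,.007,.034,.035,.035]); print(f.x.round(4),np.array(f.fun[:-1]).reshape(-1,2).round(2))
p=f.x
for sg in(1,-1):
    print(np.round(W(p,(0,sg*.07,.066)),4),'pointer drop',(.054-(p[4] if sg>0 else p[3]))*1e3)
# fixed-pose plane-intersection
o,d=ray('wrist',[obs[k] for k in('tr','cr','tl','cl')],m)
for p0 in([.606,.007,.034],p[:3]):
  for i,sg in enumerate((-1,-1,1,1)):
    n=np.array(W([0,0,p0[2]],(c45,sg*c45,0))); a=np.array(W(p0,loc(sg,.16,.05)))
    t=((a-o)@n)/(d[i]@n); X=o+t*d[i]; print(('tr','cr','tl','cl')[i],(X*1e3).round(1))
E
python3 fit2.py
```

```text
[0.5997 0.0057 0.0329 0.033  0.0346] [[-0.49 -0.45]
 [ 1.7   0.21]
 [-1.32 -0.24]
 [ 0.51 -0.1 ]
 [-0.35  3.28]]
[0.5973 0.0757 0.066 ] pointer drop 19.407968295303217
[ 0.602  -0.0643  0.066 ] pointer drop 20.970446756354164
tr [ 564.3 -110.1   52.7]
cr [ 562.7 -111.8   30.9]
tl [558.8 118.8  51.1]
cl [555.8 121.6  31.9]
tr [ 560.6 -108.4   54.3]
cr [ 559.1 -110.1   32.9]
tl [553.9 116.4  53.3]
cl [551.  119.1  34.5]
```

```bash
cat >> h.py <<'E'
def tcp_for(C,head=0,elev=60,off=.010):
    R=ori(head,elev); return np.array(C)+off*R[:,2]-.19*R[:,0],R
E
python3 - <<'E'
from h import *
P,R=tcp_for([.600,.0765,.086]); print(P); rows(P,R)
E
```

```text
[0.51366025 0.0765     0.25554483]
n 3 total [10.38  7.47 11.82] [ 0.1 19.8 -0.4]
[[3.46, 2.49, 3.94, 0.05, 6.61, -0.13], [6.92, 4.98, 7.88, 0.09, 13.22, -0.27], [10.38, 7.47, 11.82, 0.14, 19.84, -0.4]]
```

{"fn": "drive_tool", "kwargs": {
  "moves": [
    [1.5,1.5,4,0,4,0],
    [4,3.5,7,0,8,0],
    [6,5.5,10,0,12,0],
    [8,7.5,12,0,16,0],
    [10.4,7.5,11.8,0,20,0],
    [10.4,7.5,11.8,0,20,0],
    [10.4,7.5,11.8,0,20,0]
  ]
}}

```text
time_s: 2.95
position: [0.5138, 0.0782, 0.2593]
ee_rot: [-0.002, 1.045, 0.009]
ft_force: [-0.5, 1.0, 0.3]
width: 0.0002
```

```bash
python3 - <<'E'
from h import *
s=robot.read_state();print(s['qpos'],s['position'],s['ft_force'])
im=snap('wrist','w2.png'); cv2.imwrite('pics/w2z.png',cv2.resize(im,(800,600),interpolation=cv2.INTER_CUBIC))
a=snap('scene','s2.png')[160:270,180:350]; cv2.imwrite('pics/s2z.png',cv2.resize(a,None,fx=4.5,fy=4.5,interpolation=cv2.INTER_CUBIC))
a=snap('side','d2.png')[155:275,195:375]; cv2.imwrite('pics/d2z.png',cv2.resize(a,None,fx=4.4,fy=4.4,interpolation=cv2.INTER_CUBIC))
E
```

```text
[ 0.05145229 -0.1239952   2.18200027 -0.03618383  0.55851792 -1.50161071] [0.51379889 0.07817124 0.25934525] [-0.4671307   1.03930423  0.34094503]
```

View pics/w2z.png

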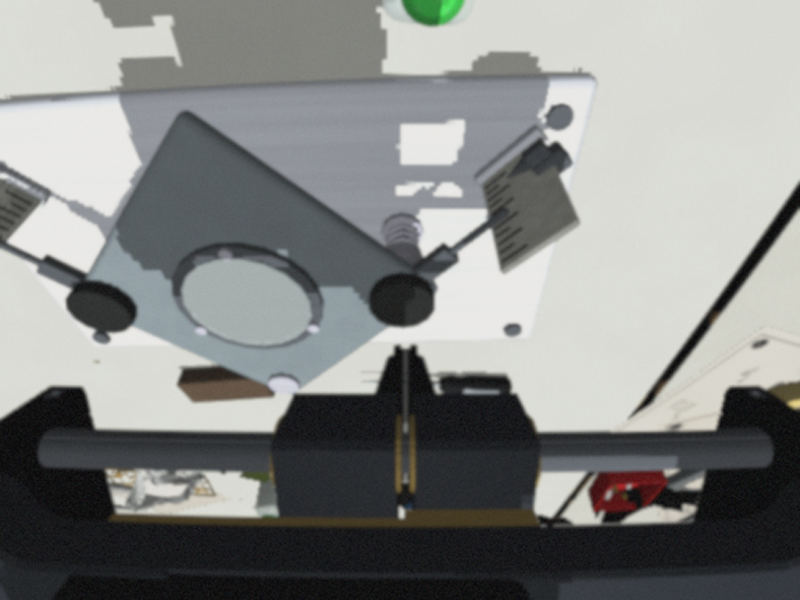

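View pics/s2z.png

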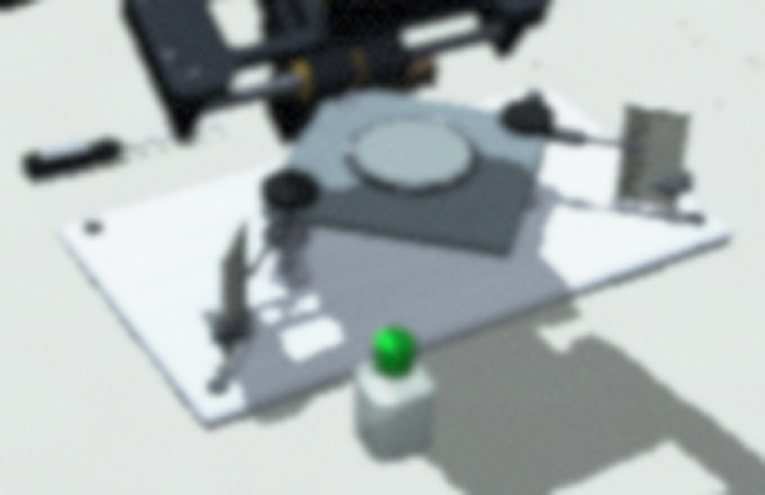

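View pics/d2z.png

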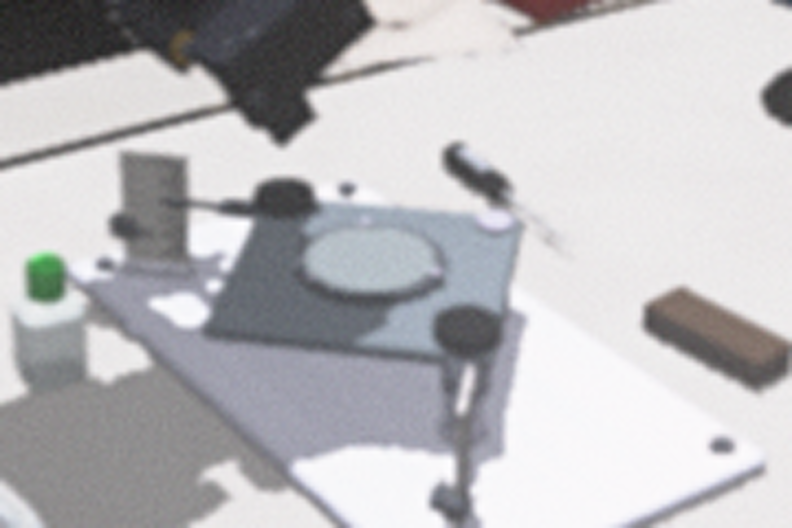

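The wrist view now shows the left pad at (402,300), left pointer tip near (508,212) and left clip near (545,158). The finger is laterally in line with the pad. I'll zoom in and refine the pad position.

```bash
python3 - <<'E'
from h import *
a=cv2.imread('pics/w2.png')[70:180,290:380]
cv2.imwrite('pics/w2l.png',cv2.resize(a,None,fx=5.4,fy=5.4,interpolation=cv2.INTER_CUBIC))
print(onz('wrist',[(402*.64,302*.64),(101*.64,309*.64),(184*.64,112*.64)],[.066,.066,.058]).round(4))
E
```

```text
[[ 0.6006  0.0767  0.066 ]
 [ 0.6058 -0.0612  0.066 ]
 [ 0.5179  0.0055  0.058 ]]
```

View pics/w2l.png

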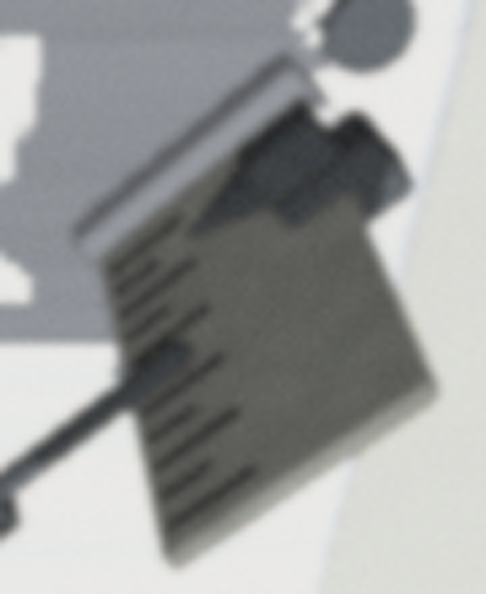

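```bash
cat > cl.py <<'E'
from h import *
c45=np.sqrt(.5)
def heights(pose,sg,uvs,m,off=0):
    x,y,t=pose
    R=np.array([[np.cos(t),-np.sin(t),0],[np.sin(t),np.cos(t),0],[0,0,1]])
    o,d=ray('wrist',uvs,m); o=R.T@(o-np.array([x,y,0])); d=d@R
    n=np.array([c45,sg*c45,0]); piv=np.array([.07,0,0])
    out=[]
    for dd in d:
        X=o+dd*(((piv-o)@n+off)/(dd@n)); out.append(( -(X[0]-.07)*c45+sg*X[1]*c45, X[2]))
    return np.array(out)*1e3
E
python3 - <<'E'
from cl import *
m=robot.camera_model('wrist')
q=lambda x,y:(290+(x+.5)/5.4-.5,70+(y+.5)/5.4-.5)
for pose in([.6030,.0072,.035],[.600,.0057,.033],[.606,.0073,.034]):
    print(pose); print(heights(pose,1,[q(185,350),q(193,222),q(437,390),q(173,560)],m).round(1))
E
```

```text
[0.603, 0.0072, 0.035]
[[157.4  56.6]
 [162.7  36.2]
 [180.8  85.9]
 [150.3  85.3]]
[0.6, 0.0057, 0.033]
[[157.8  60.8]
 [162.9  40.9]
 [180.4  89.2]
 [150.8  88.7]]
[0.606, 0.0073, 0.034]
[[158.5  53.4]
 [163.9  32.5]
 [182.4  83.3]
 [151.2  82.8]]
```

{"fn": "drive_tool", "kwargs": {
  "moves": [
    [0.7,-0.05,-0.2,0,0,0],
    [1.4,-0.1,-0.5,0,0,0],
    [2.05,-0.1,-0.84,0,0,0],
    [2.05,-0.1,-0.84,0,0,0],
    [2.4,-0.1,-1.04,0,0,0],
    [2.4,-0.1,-1.04,0,0,0]
  ]
}}

```text
time_s: 3.85
position: [0.5175, 0.0768, 0.2335]
ee_rot: [-0.002, 1.045, 0.009]
ft_force: [-0.2, 0.6, 2.3]
width: 0.0003
```

```bash
python3 - <<'E'
from h import *
s=robot.read_state();print(s['position'],s['ft_force'])
E
```

```text
[0.5174778  0.0767656  0.23346785] [-0.24116702  0.64304998  2.27162741]
```

{"fn": "drive_tool", "kwargs": {
  "moves": [
    [0.2,0,-0.12,0,0,0],
    [0.4,0,-0.23,0,0,0],
    [0.6,0,-0.35,0,0,0],
    [0.6,0,-0.35,0,0,0]
  ]
}}

```text
time_s: 4.35
position: [0.5176, 0.0769, 0.2269]
ee_rot: [-0.001, 1.044, 0.009]
ft_force: [-3.4, 2.9, 7.0]
width: 0.0002
```

```bash
cat >> cl.py <<'E'
def look(f,box=(70,180,290,380),k=5.4):
    s=robot.read_state();print(s['time_s'],s['position'].round(4),s['ft_force'].round(2))
    im=snap('wrist',f+'.png'); a=im[box[0]:box[1],box[2]:box[3]]
    cv2.imwrite('pics/'+f+'z.png',cv2.resize(a,None,fx=k,fy=k,interpolation=cv2.INTER_CUBIC))
E
python3 -c "
from cl import *
look('p1',(50,200,240,390),4)"
```

```text
4.35 [0.5176 0.0769 0.2269] [-3.41  2.93  7.02]
```

View pics/p1z.png

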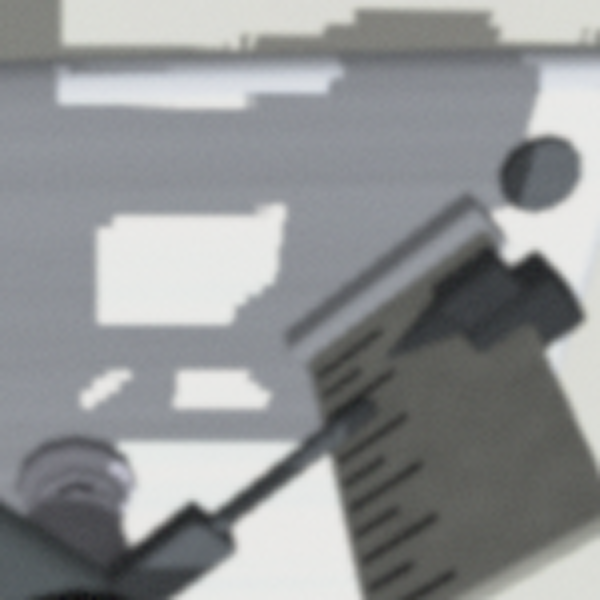

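Pointer tip is now near (368,404) in the zoom and the cone tip near (395,350), so it is partly down.

```bash
python3 - <<'E'
from cl import *
m=robot.camera_model('wrist')
q=lambda x,y:(240+(x+.5)/4-.5,50+(y+.5)/4-.5)
for pose in([.6030,.0072,.035],[.605,.0072,.034]):
    print(heights(pose,1,[q(369,404),q(395,349)],m).round(1))
E
```

```text
[[157.5  43.8]
 [163.4  37.1]]
[[158.3  42. ]
 [164.3  35.1]]
```

{"fn": "drive_tool", "kwargs": {
  "moves": [
    [0.15,0,-0.09,0,0,0],
    [0.3,0,-0.18,0,0,0],
    [0.3,0,-0.18,0,0,0]
  ]
}}

```text
time_s: 4.78
position: [0.5176, 0.0771, 0.2239]
ee_rot: [-0.001, 1.044, 0.009]
ft_force: [-5.0, 2.8, 7.8]
width: 0.0005
```

```bash
python3 -c "
from cl import *
look('p2',(80,180,290,390),6)"
```

```text
4.775 [0.5176 0.0771 0.2239] [-4.95  2.8   7.78]
```

View pics/p2z.png

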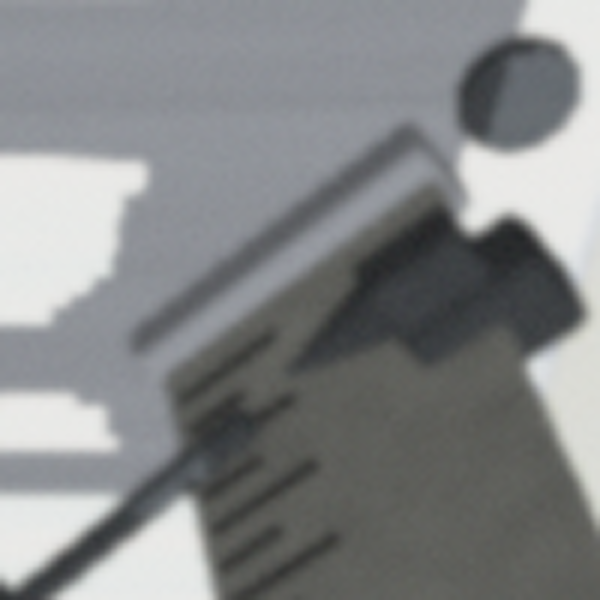

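```bash
python3 - <<'E'
from cl import *
m=robot.camera_model('wrist')
q=lambda x,y:(290+(x+.5)/6-.5,80+(y+.5)/6-.5)
for pose in([.6030,.0072,.035],[.605,.0072,.034]):
    r=heights(pose,1,[q(245,424),q(293,368)],m);print(r.round(1))
    P=[]
    c=.0
    x,y,t=pose
    for rr,h in ((.160,.037),(.163,.037),(.1575,.037)):
        l=np.array([.07-rr*c45,rr*c45]); P.append((x+np.cos(t)*l[0]-np.sin(t)*l[1],y+np.sin(t)*l[0]+np.cos(t)*l[1],h))
    uv=proj('wrist',P,m); print((uv-[290-.5,80-.5])*6)
E
```

```text
[[156.8  40.1]
 [162.8  37.4]]
[[267.84018956 383.78000082]
 [294.60178589 364.82531085]
 [245.90123135 399.31792377]]
[[157.6  38.2]
 [163.7  35.4]]
[[263.98137428 401.86485746]
 [290.48298988 383.26855344]
 [242.2527556  417.11059538]]
```

{"fn": "drive_tool", "kwargs": {
  "moves": [
    [0.15,0,-0.08,0,0,0],
    [0.15,0,-0.08,0,0,0],
    [0.15,0,-0.08,0,0,0]
  ]
}}

```text
time_s: 5.2
position: [0.5177, 0.0772, 0.2224]
ee_rot: [-0.001, 1.043, 0.009]
ft_force: [-6.9, 3.4, 8.8]
width: 0.0007
```

```bash
python3 -c "
from cl import *
look('p3',(80,180,290,390),6)
a=snap('side','d3.png')[155:275,195:375]; cv2.imwrite('pics/d3z.png',cv2.resize(a,None,fx=4.4,fy=4.4,interpolation=cv2.INTER_CUBIC))"
```

```text
5.2 [0.5177 0.0772 0.2224] [-6.88  3.44  8.76]
```

View pics/p3z.png

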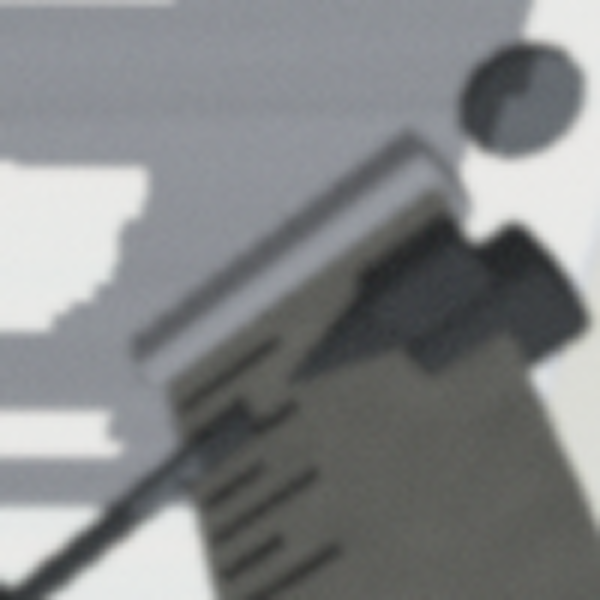

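View pics/d3z.png

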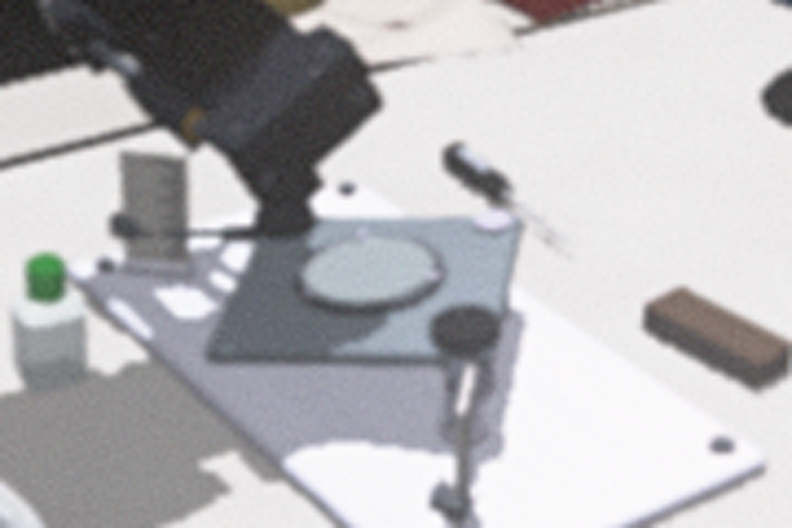

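```bash
python3 - <<'E'
from cl import *
def wp(pose,rr,h,sg=1):
    x,y,t=pose; l=np.array([.07-rr*c45,sg*rr*c45]); return (x+np.cos(t)*l[0]-np.sin(t)*l[1],y+np.sin(t)*l[0]+np.cos(t)*l[1],h)
pose=[.6035,.0072,.035]
P=[wp(pose,*a) for a in((.16,.054),(.16,.034),(.163,.034),(.12,.054),(.12,.039),(.175,.034))]
print(((proj('side',P)-[195-.5,155-.5])*4.4).round(0))
m=robot.camera_model('wrist')
q=lambda x,y:(290+(x+.5)/6-.5,80+(y+.5)/6-.5)
print(heights(pose,1,[q(245,418),q(250,412),q(295,378)],m).round(1))
ims=[cv2.imread('pics/'+f)[190:225,210:250] for f in('d2.png','d3.png')]
cv2.imwrite('pics/dc.png',cv2.resize(cv2.hconcat(ims),None,fx=10,fy=10,interpolation=cv2.INTER_CUBIC))
E
```

```text
[[156. 201.]
 [157. 238.]
 [151. 237.]
 [238. 209.]
 [238. 237.]
 [127. 235.]]
[[157.2  37.6]
 [157.8  37.3]
 [163.   37. ]]
```

View pics/dc.png

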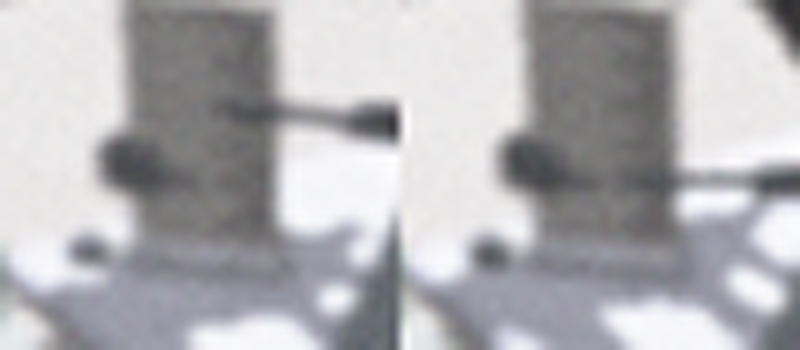

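The side view shows the left needle level with the cone tip, both at row ≈180 in the zoom. The wrist view agrees to about 0.5 mm. I'll hold for the rest of the second, then lift straight up.

{"fn": "drive_tool", "kwargs": {
  "moves": [
    [0.02,0,-0.01,0,0,0],
    [0.02,0,-0.01,0,0,0],
    [0.02,0,-0.01,0,0,0],
    [0.02,0,-0.01,0,0,0],
    [0.02,0,-0.01,0,0,0],
    [0.02,0,-0.01,0,0,0]
  ]
}}

```text
time_s: 6.05
position: [0.5177, 0.0772, 0.2222]
ee_rot: [-0.001, 1.043, 0.009]
ft_force: [-6.9, 3.9, 9.2]
width: 0.0005
```

{"fn": "drive_tool", "kwargs": {
  "moves": [
    [-0.5,0,0.3,0,0,0],
    [-1.1,0,0.64,0,0,0],
    [-1.9,0,1.1,0,0,0],
    [-2.8,0,1.6,0,0,0],
    [-3.9,0,2.2,0,0,0],
    [-3.9,0,2.2,0,0,0]
  ]
}}

```text
time_s: 6.8
position: [0.5174, 0.0766, 0.2675]
ee_rot: [-0.002, 1.042, 0.009]
ft_force: [-0.5, 0.4, -0.2]
width: 0.0003
```

```bash
python3 - <<'E'
from cl import *
look('p4',(0,384,0,512),1.5)
P,R=tcp_for([.606,-.0625,.090]); print(P); rows(P,R)
E
```

```text
6.8 [0.5174 0.0766 0.2675] [-0.5   0.35 -0.25]
[ 0.51966025 -0.0625      0.25954483]
n 3 total [  0.66 -13.91  -0.2 ] [ 0.3  0.2 -0.4]
[[0.22, -4.64, -0.07, 0.1, 0.07, -0.12], [0.44, -9.27, -0.14, 0.21, 0.13, -0.24], [0.66, -13.91, -0.2, 0.31, 0.2, -0.36]]
```

View pics/p4z.png

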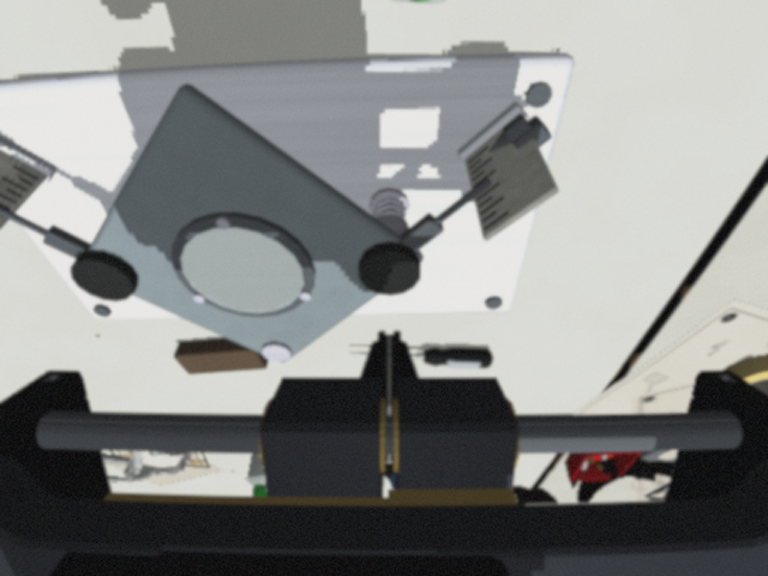

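The left corner sprang back: its pointer tip is at (475,190), at the same place on the scale as at rest. Next, the right side.

{"fn": "drive_tool", "kwargs": {
  "moves": [
    [0.1,-3.5,0,0,0,0],
    [0.2,-7,-0.1,0,0,0],
    [0.3,-10.5,-0.1,0.2,0,-0.3],
    [0.6,-13.8,-0.2,0.3,0,-0.4],
    [0.6,-13.8,-0.2,0.3,0,-0.4],
    [0.6,-13.8,-0.2,0.3,0,-0.4]
  ]
}}

```text
time_s: 7.6
position: [0.519, -0.0611, 0.2588]
ee_rot: [-0.0, 1.046, -0.0]
ft_force: [0.1, 0.1, 0.1]
width: 0.0004
```

```bash
python3 - <<'E'
from cl import *
look('r0',(0,384,0,512),1.5)
im=cv2.imread('pics/r0.png')[70:180,120:240]; cv2.imwrite('pics/r0c.png',cv2.resize(im,None,fx=5,fy=5,interpolation=cv2.INTER_CUBIC))
E
```

```text
7.6 [ 0.519  -0.0611  0.2588] [0.15 0.07 0.08]
```

View pics/r0z.png

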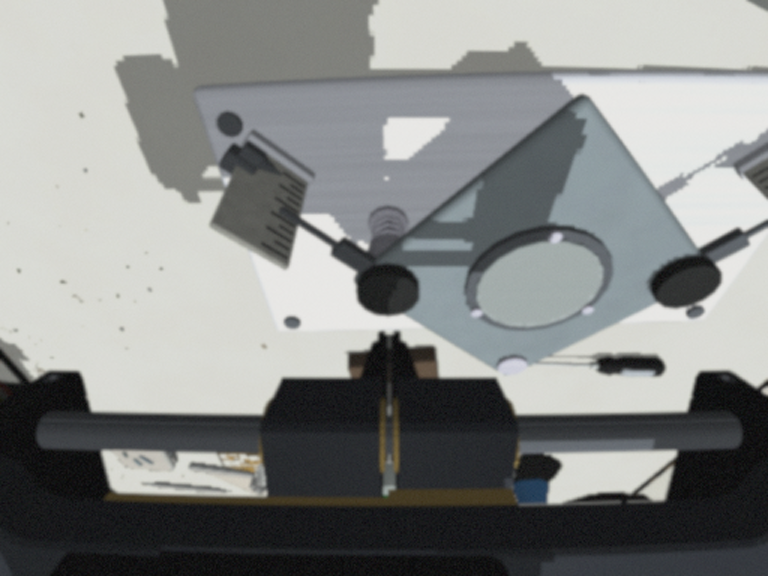

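View pics/r0c.png

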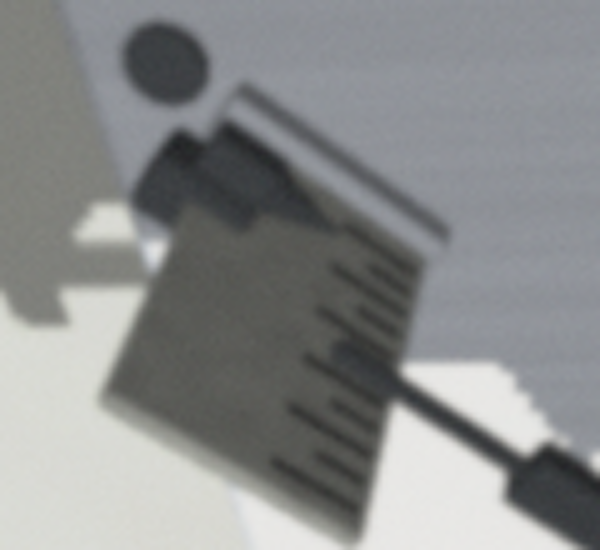

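The right pad is at (387,290), in line with the finger. In the zoom the pointer tip is near (340,350) and the cone tip near (338,231).

```bash
python3 - <<'E'
from cl import *
m=robot.camera_model('wrist')
q=lambda x,y:(120+(x+.5)/5-.5,70+(y+.5)/5-.5)
for pose in([.6030,.0072,.035],[.6035,.0062,.035],[.605,.0072,.034]):
    print(heights(pose,-1,[q(340,350),q(338,231)],m).round(1))
print(onz('wrist',[(387/1.5,290/1.5)],.066))
E
```

```text
[[157.1  56.7]
 [161.7  35.2]]
[[156.3  55.3]
 [161.   33.7]]
[[157.9  54.9]
 [162.6  33.2]]
[[ 0.60423272 -0.06232519  0.066     ]]
```

{"fn": "drive_tool", "kwargs": {
  "moves": [
    [0.7,-0.1,-0.4,0,0,0],
    [1.4,-0.1,-0.8,0,0,0],
    [2.1,-0.1,-1.2,0,0,0],
    [2.35,-0.1,-1.34,0,0,0],
    [2.6,-0.1,-1.49,0,0,0],
    [2.84,-0.1,-1.63,0,0,0],
    [2.84,-0.1,-1.63,0,0,0]
  ]
}}

```text
time_s: 8.52
position: [0.5195, -0.0627, 0.227]
ee_rot: [-0.001, 1.044, -0.001]
ft_force: [-4.6, -1.4, 6.3]
width: 0.0005
```

```bash
python3 -c "
from cl import *
look('r1',(70,170,120,240),5)"
```

```text
8.525 [ 0.5195 -0.0627  0.227 ] [-4.63 -1.37  6.32]
```

View pics/r1z.png

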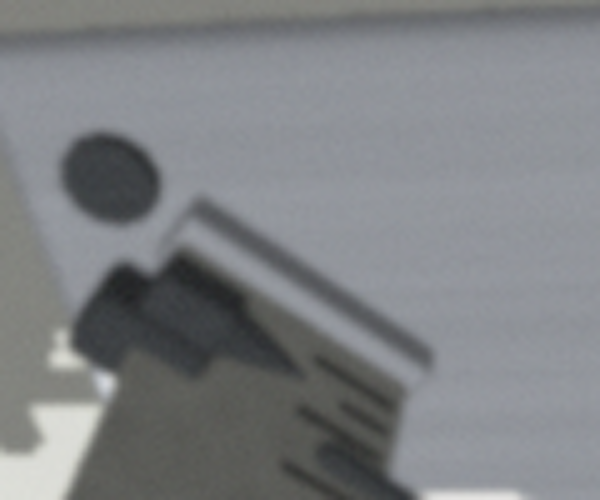

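```bash
python3 - <<'E'
from cl import *
m=robot.camera_model('wrist')
q=lambda x,y:(120+(x+.5)/5-.5,70+(y+.5)/5-.5)
for pose in([.6030,.0072,.035],[.605,.0072,.034]):
    print(heights(pose,-1,[q(326,447),q(300,376)],m).round(1))
E
```

```text
[[157.5  44.3]
 [162.7  36. ]]
[[158.2  42.8]
 [163.5  34.3]]
```

{"fn": "drive_tool", "kwargs": {
  "moves": [
    [0.2,0,-0.12,0,0,0],
    [0.37,0,-0.21,0,0,0],
    [0.37,0,-0.21,0,0,0]
  ]
}}

```text
time_s: 8.95
position: [0.5198, -0.0628, 0.2233]
ee_rot: [-0.001, 1.043, -0.001]
ft_force: [-5.9, -2.2, 9.0]
width: 0.0
```

```bash
python3 -c "
from cl import *
look('r2',(90,190,120,220),6)"
```

```text
8.95 [ 0.5198 -0.0628  0.2233] [-5.91 -2.18  9.01]
```

View pics/r2z.png

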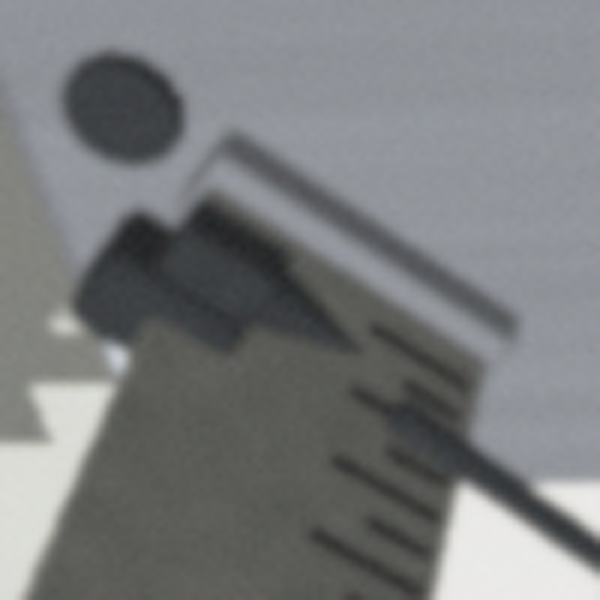

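```bash
python3 - <<'E'
from cl import *
m=robot.camera_model('wrist')
q=lambda x,y:(120+(x+.5)/6-.5,90+(y+.5)/6-.5)
for pose in([.6030,.0072,.035],[.605,.0072,.034]):
    print(heights(pose,-1,[q(397,415),q(357,351)],m).round(1))
E
```

```text
[[157.   40.6]
 [162.4  35.7]]
[[157.8  39.1]
 [163.3  34.1]]
```

{"fn": "drive_tool", "kwargs": {
  "moves": [
    [0.12,0,-0.07,0,0,0],
    [0.23,0,-0.13,0,0,0],
    [0.23,0,-0.13,0,0,0]
  ]
}}

```text
time_s: 9.38
position: [0.5199, -0.0629, 0.221]
ee_rot: [-0.002, 1.043, -0.001]
ft_force: [-7.1, -1.1, 9.4]
width: 0.0006
```

```bash
python3 -c "
from cl import *
look('r3',(90,190,120,220),6)
a=snap('scene','s3.png')[175:215,290:340]
cv2.imwrite('pics/s3c.png',cv2.resize(cv2.hconcat([cv2.imread('pics/s2.png')[175:215,290:340],a]),None,fx=8,fy=8,interpolation=cv2.INTER_CUBIC))"
```

```text
9.375 [ 0.5199 -0.0629  0.221 ] [-7.05 -1.1   9.42]
```

View pics/r3z.png

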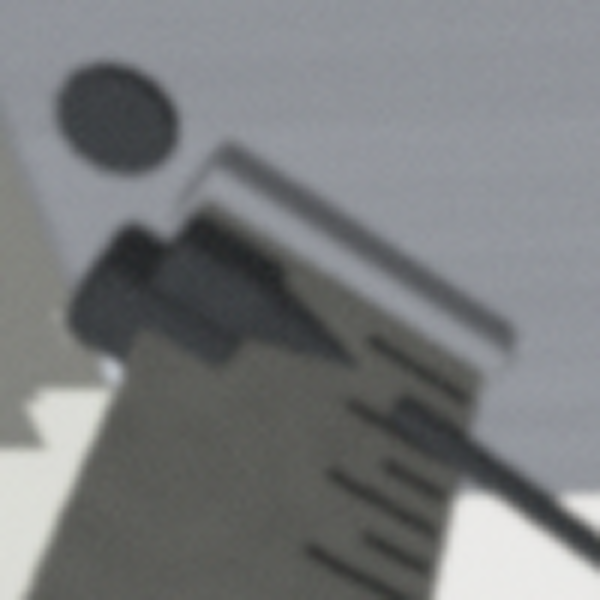

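View pics/s3c.png

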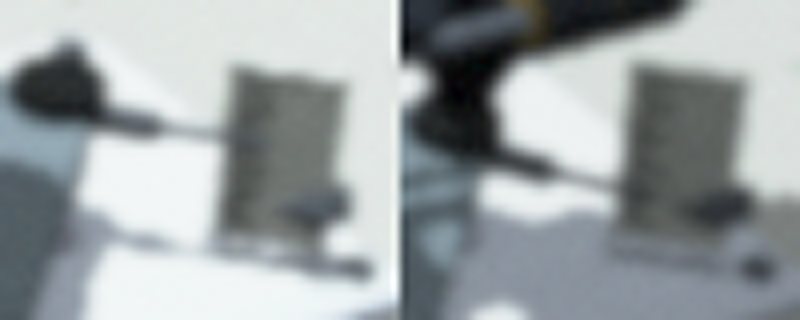

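```bash
python3 - <<'E'
from cl import *
m=robot.camera_model('wrist')
q=lambda x,y:(120+(x+.5)/6-.5,90+(y+.5)/6-.5)
for pose in([.6030,.0072,.035],[.605,.0072,.034]):
    print(heights(pose,-1,[q(397,408),q(353,360)],m).round(1))
pose=[.604,.0072,.035]
def wp(rr,h,sg=-1):
    x,y,t=pose; l=np.array([.07-rr*c45,sg*rr*c45]); return (x+np.cos(t)*l[0]-np.sin(t)*l[1],y+np.sin(t)*l[0]+np.cos(t)*l[1],h)
print(((proj('scene',[wp(.16,.054),wp(.16,.034),wp(.163,.034),wp(.175,.034)])-[289.5,174.5])*8).round())
E
```

```text
[[157.2  37.8]
 [162.6  35.2]]
[[158.   36.2]
 [163.4  33.5]]
[[276. 144.]
 [268. 203.]
 [278. 204.]
 [320. 211.]]
```

{"fn": "drive_tool", "kwargs": {
  "moves": [
    [0.15,0,-0.08,0,0,0],
    [0.15,0,-0.08,0,0,0],
    [0.15,0,-0.08,0,0,0]
  ]
}}

```text
time_s: 9.85
position: [0.5201, -0.0629, 0.2195]
ee_rot: [-0.002, 1.043, -0.001]
ft_force: [-7.1, -1.8, 9.8]
width: 0.0005
```

```bash
python3 -c "
from cl import *
look('r4',(90,190,120,220),6)
a=snap('scene','s4.png')[175:215,290:340]
cv2.imwrite('pics/s4c.png',cv2.resize(cv2.hconcat([cv2.imread('pics/s2.png')[175:215,290:340],a]),None,fx=8,fy=8,interpolation=cv2.INTER_CUBIC))"
```

```text
9.85 [ 0.5201 -0.0629  0.2195] [-7.09 -1.82  9.77]
```

View pics/r4z.png

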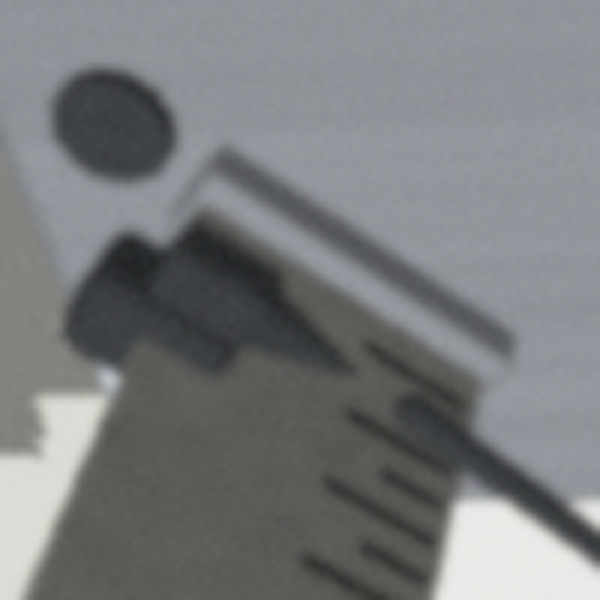

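View pics/s4c.png

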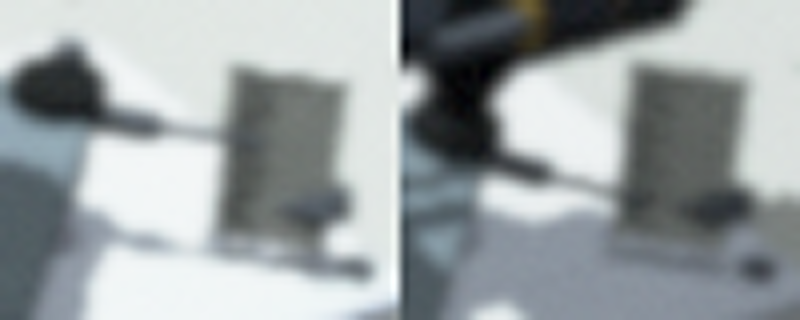

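```bash
python3 - <<'E'
from cl import *
m=robot.camera_model('wrist')
q=lambda x,y:(120+(x+.5)/6-.5,90+(y+.5)/6-.5)
for pose in([.6030,.0072,.035],[.605,.0072,.034]):
    print(heights(pose,-1,[q(402,405),q(408,410),q(350,371)],m).round(1))
E
```

```text
[[156.8  35.7]
 [156.1  35.9]
 [162.5  35.4]]
[[157.6  34.1]
 [156.9  34.3]
 [163.4  33.8]]
```

Right needle is level with the cone to about 0.4 mm (35.7 against 35.4). I'll hold, then release.

{"fn": "drive_tool", "kwargs": {
  "moves": [
    [0.02,0,-0.01,0,0,0],
    [0.02,0,-0.01,0,0,0],
    [0.02,0,-0.01,0,0,0],
    [0.02,0,-0.01,0,0,0],
    [0.02,0,-0.01,0,0,0],
    [0.02,0,-0.01,0,0,0]
  ]
}}

```text
time_s: 10.7
position: [0.5201, -0.063, 0.2194]
ee_rot: [-0.002, 1.042, -0.001]
ft_force: [-7.4, -2.8, 11.2]
width: 0.0004
```

{"fn": "drive_tool", "kwargs": {
  "moves": [
    [-0.5,0,0.3,0,0,0],
    [-1.1,0,0.64,0,0,0],
    [-1.9,0,1.1,0,0,0],
    [-2.8,0,1.6,0,0,0],
    [-4.5,0,2.6,0,0,0],
    [-7,0,4,0,0,0],
    [-7,0,4,0,0,0],
    [-7,0,4,0,0,0]
  ]
}}

```text
time_s: 11.7
position: [0.5186, -0.0622, 0.2973]
ee_rot: [-0.0, 1.047, -0.0]
ft_force: [0.2, 0.4, -0.9]
width: 0.0005
```

```bash
python3 -c "
from cl import *
look('e',(0,384,0,512),1.5)
a=snap('scene','s5.png')[160:270,180:350]; cv2.imwrite('pics/s5z.png',cv2.resize(a,None,fx=4.5,fy=4.5,interpolation=cv2.INTER_CUBIC))"
```

```text
11.7 [ 0.5186 -0.0622  0.2973] [ 0.16  0.41 -0.88]
```

View pics/ez.png

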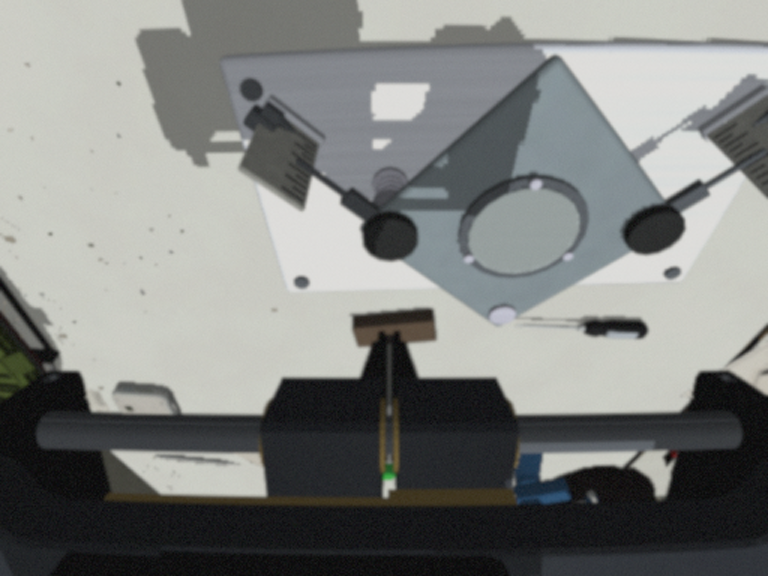

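View pics/s5z.png

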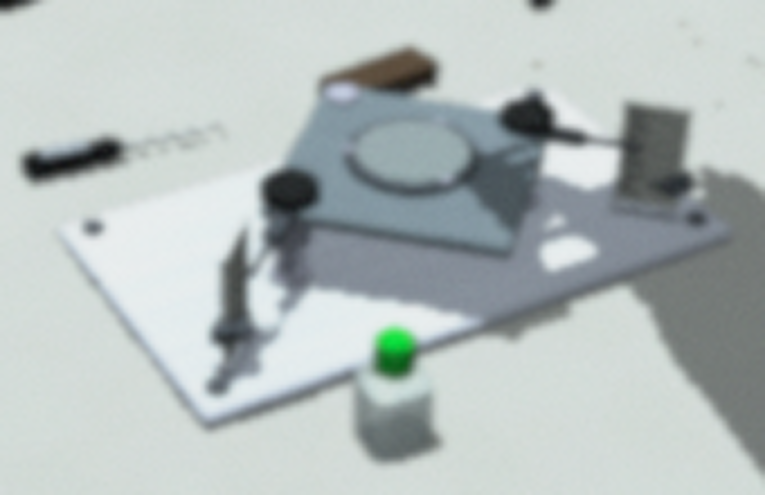

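Both pads are back at their rest positions: left at (290,186) and right at (527,114) in the scene zoom. The driver, sander and glue have not moved.

```bash
python3 -c "
from bench import robot
print(robot.hand_in())"
```

```text
the job is handed in; nothing more can be done
None
```

I pressed both corners in order, left then right, with the shut fingertips. Each was taken in steps to its clip, held there for about 1.2 s and let spring fully up. The job was handed in at about 12 s.

| Corner | Pointer height against cone at the hold | Upward force at the hold |
|---|---|---|
| Left | about 0.6 mm above in the wrist view; level in the side view | about 9 N |
| Right | about 0.3 mm above in the wrist view | about 10–11 N |

- **Final check:** both pads and pointers are back at rest. The driver, sander and glue bottle are where they were, and the fingers are well clear with wrist force near zero.
- **Measurement spread:** before pressing, the left drop came out at about 19 to 20.5 mm depending on the view. I therefore set both final heights by eye at the clip, from the live images. The scene picture of the right pointer was too blurred to confirm the alignment more closely than the wrist view.
- **Sideways drag:** the tilted fingers dragged on the pads with up to about 8 N, with no visible effect.

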